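Unpile the tube boxes into their colour trays

TASK

Take the crosswise pile of four tube boxes apart, first the two upper boxes and only then the two lower ones, and lay each box flat and lid up inside the tray of its own lid colour, along the tray. Never tip a box onto its side, and do not push or knock over the amber jar and the clear bottle.

Things in the scene. Friction and masses are not known exactly. Their poses are not given: they have to be found in the camera images.
- box_red: long tube box, red lid (shut for good) on a white lower half, a rigid block 150 (x) x 40 (y) x 42 (z) mm, about 180 g, loose. Origin: centre of its underside; x along its length, z up. Starts in the lower layer of the pile, on a 3 mm black mat 150 mm square, beside the other lower box (centres 96 mm apart), under the two upper boxes
- box_blue: long tube box, blue lid (shut for good) on a white lower half, a rigid block 150 (x) x 40 (y) x 42 (z) mm, about 180 g, loose. Origin: centre of its underside; x along its length, z up. Starts in the lower layer of the pile, on a 3 mm black mat 150 mm square, beside the other lower box (centres 96 mm apart), under the two upper boxes
- box_green: long tube box, green lid (shut for good) on a white lower half, a rigid block 150 (x) x 40 (y) x 42 (z) mm, about 180 g, loose. Origin: centre of its underside; x along its length, z up. Starts in the upper layer of the pile, crosswise on the two lower boxes, beside the other upper box (centres 96 mm apart)
- box_yellow: long tube box, yellow lid (shut for good) on a white lower half, a rigid block 150 (x) x 40 (y) x 42 (z) mm, about 180 g, loose. Origin: centre of its underside; x along its length, z up. Starts in the upper layer of the pile, crosswise on the two lower boxes, beside the other upper box (centres 96 mm apart)
- tray_red: shallow red tray fixed to the bench, 182 (x) x 72 (y) mm outside, walls 5 mm thick, rim 10 mm above the bench, inner floor 172 x 62 mm at 4 mm above the bench: a box lies in it lengthwise with 11 mm to spare on every side. Origin: centre of its underside, on the bench; x along its length, z up. Its place on the bench changes
- tray_blue: shallow blue tray fixed to the bench, 182 (x) x 72 (y) mm outside, walls 5 mm thick, rim 10 mm above the bench, inner floor 172 x 62 mm at 4 mm above the bench: a box lies in it lengthwise with 11 mm to spare on every side. Origin: centre of its underside, on the bench; x along its length, z up. Its place on the bench changes
- tray_green: shallow green tray fixed to the bench, 182 (x) x 72 (y) mm outside, walls 5 mm thick, rim 10 mm above the bench, inner floor 172 x 62 mm at 4 mm above the bench: a box lies in it lengthwise with 11 mm to spare on every side. Origin: centre of its underside, on the bench; x along its length, z up. Its place on the bench changes
- tray_yellow: shallow yellow tray fixed to the bench, 182 (x) x 72 (y) mm outside, walls 5 mm thick, rim 10 mm above the bench, inner floor 172 x 62 mm at 4 mm above the bench: a box lies in it lengthwise with 11 mm to spare on every side. Origin: centre of its underside, on the bench; x along its length, z up. Its place on the bench changes
- amber_jar: amber glass jar with black lid and white label, 48 mm in diameter, 65 mm high, loose; origin: centre of its underside. A bystander: leave it where it stands
- clear_bottle: small clear glass bottle with blue cap, 48 mm in diameter, 85 mm high, loose; origin: centre of its underside. A bystander: leave it where it stands
Not all that is in view belongs to the job. Of the things shaped like the tray_red, the red one is meant.

How it is judged:
On the way:
1. the two upper boxes (green, yellow) lie in their trays while the two lower ones (red, blue) are still at the pile's place (moved less than 50 mm) (x of box_green in the frame of tray_green between -0.0135 and 0.0135 m and y of box_green in the frame of tray_green between -0.0135 and 0.0135 m and z of box_green in the frame of tray_green between 0.001 and 0.007 m and angle between each of box_green, box_yellow's own z axis and vertical below 0.08 rad and x of box_yellow in the frame of tray_yellow between -0.0135 and 0.0135 m and y of box_yellow in the frame of tray_yellow between -0.0135 and 0.0135 m and z of box_yellow in the frame of tray_yellow between 0.001 and 0.007 m and distance of each of box_red, box_blue from where it was at the start of the episode below 0.05 m), for 0.2 s.
At the end, for the whole second after the job is handed in: Each box at rest in its own colour's tray: centre within 13.5 mm of the tray's along and across it, underside 1 to 7 mm above the bench, lid up within 0.08 rad, length within 0.2 rad of the tray's (either way round); jar and bottle upright within 0.1 rad and moved under 15 mm (x of box_red in the frame of tray_red between -0.0135 and 0.0135 m and y of box_red in the frame of tray_red between -0.0135 and 0.0135 m and z of box_red in the frame of tray_red between 0.001 and 0.007 m and angle between each of box_red, box_blue, box_green, box_yellow's own z axis and vertical below 0.08 rad and angle between the x axis of box_red and the x axis of tray_red, either way round below 0.2 rad and linear speed of each of box_red, box_blue, box_green, box_yellow below 0.02 m/s and angular speed of each of box_red, box_blue, box_green, box_yellow below 0.2 rad/s and x of box_blue in the frame of tray_blue between -0.0135 and 0.0135 m and y of box_blue in the frame of tray_blue between -0.0135 and 0.0135 m and z of box_blue in the frame of tray_blue between 0.001 and 0.007 m and angle between the x axis of box_blue and the x axis of tray_blue, either way round below 0.2 rad and x of box_green in the frame of tray_green between -0.0135 and 0.0135 m and y of box_green in the frame of tray_green between -0.0135 and 0.0135 m and z of box_green in the frame of tray_green between 0.001 and 0.007 m and angle between the x axis of box_green and the x axis of tray_green, either way round below 0.2 rad and x of box_yellow in the frame of tray_yellow between -0.0135 and 0.0135 m and y of box_yellow in the frame of tray_yellow between -0.0135 and 0.0135 m and z of box_yellow in the frame of tray_yellow between 0.001 and 0.007 m and angle between the x axis of box_yellow and the x axis of tray_yellow, either way round below 0.2 rad and distance of each of amber_jar, clear_bottle from where it was at the start of the episode below 0.015 m and angle between each of amber_jar, clear_bottle's own z axis and vertical below 0.1 rad); the robot touches nothing.
It fails at once if a box is tipped onto its side (more than 40 degrees) (angle between any of box_red, box_blue, box_green, box_yellow's own z axis and vertical above 0.7 rad).
It fails at once if the amber jar is pushed away (more than 15 mm) or tipped (distance of amber_jar from where it was at the start of the episode above 0.015 m or angle between amber_jar's own z axis and vertical above 0.25 rad).
It fails at once if the clear bottle is pushed away (more than 15 mm) or tipped (distance of clear_bottle from where it was at the start of the episode above 0.015 m or angle between clear_bottle's own z axis and vertical above 0.25 rad).
It also fails if it takes over 131 s, if anything falls off the work surface, if the arm or the gripper's body presses on something with over 40 N, if the wrist force passes 120 N, or if a joint passes its speed limit or range.

ROBOT

A 7-joint arm with a two-finger parallel gripper is mounted at the origin on the work surface. World frame = base frame: x ahead of the robot, y to its left, z up, the work surface at z = 0. Lengths are in m, angles in rad, forces in N, time in s.
With the tool pointing down it reaches from about 0.425 to 0.875 m from the base axis. Payload 8.4 kg.
Tool frame: the origin (TCP) lies midway between the tips of the shut fingers; the grasp point (between the pads) lies 19 mm behind it; z points along the fingers, y is the direction in which the jaws open and shut (so a half turn about z gives the same grasp; the last joint's range is limited). The gripper opens to 85 mm and grips with 20 to 120 N. Pads are 22 mm wide; open, the fingers measure 114 mm over their backs; the gripper's body (76 mm by 85 mm) begins 54 mm behind the grasp point. The pads swing forward as they close: fully open they stand 13 mm farther back than shut.
Start: joints at [1.004, 0.333, 0.04, 1.465, -0.013, 1.343, -0.059], TCP at [0.293, -0.58, 0.21] pointing down, gripper open.
Joint ranges: [-2.58, 2.58], [-0.38, 2.09], [-1.3, 1.39], [0.25, 2.4], [-1.5, 4.64], [0.08, 2.09], [-2.65, 2.65]. Speed limits (rad/s): [2.22, 2.22, 2.79, 2.79, 3.14, 3.14, 3.14].

INTERFACE

Orientations are given as [roll, pitch, yaw] about the fixed x, y, z axes, in that order (R = Rz(yaw) Ry(pitch) Rx(roll)).
In Python, from station import robot gives the robot as it stands.
- The arm moves only by the tool arm_command, never from a script. Its argument "motion" is text: rows parted by semicolons, each of 7 numbers parted by spaces: the opening, from -1 (shut) to 1 (fully open), then the shift along the tool's x, y, z in m, then the turn, a rotation vector about the tool's x, y, z in rad. In form: fingers x y z ax ay az; .... A call has 1 to 20 rows; each row is the pose to reach, as a shift and turn from the pose commanded when the call began, along the tool's axes at that moment; what a row does not reach only later rows make up. A row lasts 1/10 s, in which the tool goes at most 50 mm and 8.59 degrees, less where a joint would pass 70% of its speed; a pose out of reach is approached as far as the arm can. A call with a gripper value outside its range is refused whole. The fingers move at their own pace and stop on an object; the grip force is fixed at half the most. Time passes only in rows, so rows that repeat a pose let the fingers close. It gives the time, the measured TCP pose, the force and the opening at its end, in the units of the state.
- robot.sense(): the state, without advancing time (a new reading comes with each control period).
- robot.snapshot(name): name is "scene" or "top" or "wrist"; returns the picture (420x560x3 uint8, red, green, blue); there is no depth.
- robot.camera_model(name): a dict with "fov_y" (degrees; the focal length in pixels is half the picture's height over the tangent of half this angle, whatever the lens; pixels are square), "cx", "cy" (the principal point, pixels), "R" (3x3) and "t" (3): a world point X has camera coordinates R X + t. Camera axes: x right, y down, z forward; pixel columns grow to the right and rows downward; lengths in m; the calibration is good to about 2 mm. A picture is of the moment at which its call begins: read the wrist's pose just before it. camera_model takes no time and is no camera call; for the wrist camera it gives the pose at the moment of the call.
- robot.close_job(): hands the job in, once; it reports no verdict.
The state is a dict: "clock": time; "q": joint angles; "joint_velocities": joint speeds; "tau": joint torques, N m; "ee_pos": TCP position; "orientation": TCP orientation; "force": force on the tool from outside, world axes, zero at the start; "torque": the same for the moment, N m; "gripper_width": finger opening in m.
Only numpy, scipy, OpenCV 4.12 (cv2) and the standard library are available. Lean on these libraries where they do the work, as an engineer would, in place of code of your own. Each camera call takes 0.05 s, during which the arm holds its last target. There are 200 camera calls.

## Working session

There is one attempt and no reset: what is moved stays moved. The work goes in short steps, Python scripts to look and compute and a tool call to move; the robot and the scene stay as the last step left them, time stands still between calls to the robot, and variables do not carry over. Pictures are saved under pics/ and viewed, about 12 in all and at most 16, crops included, and the job is handed in when it is done.

Besides the shell and the picture viewer there is one more tool, called after "Call:" as a command line: name --argument value ..., lists and objects as JSON in quotes. arm_command: Moves the arm, as the interface text tells. Its arguments: {"type":"object","properties":{"motion":{"type":"string"}},"required":["motion"]}

```bash
mkdir -p pics; ls; python3 - <<'E'
from station import robot
import cv2,numpy as np
s=robot.sense();print(s['clock'],s['ee_pos'],s['orientation'],s['gripper_width'])
for n in ("top","scene"):
    im=robot.snapshot(n);cv2.imwrite(f"pics/{n}0.png",im[:,:,::-1]);c=robot.camera_model(n);print(n,c['fov_y'],c['cx'],c['cy'],np.round(c['R'],3).tolist(),np.round(c['t'],3),{k:v for k,v in c.items() if k not in('R','t')})
E
```

```text
pics
0.0 [ 0.29281786 -0.57974863  0.20942169] [-3.13997237e+00  1.38577311e-04  4.67750514e-01] 0.0854386596126516
top 46.99007324977389 282.3903684488225 210.94552785923182 [[-0.016, -1.0, 0.015], [-0.99, 0.014, -0.14], [0.14, -0.017, -0.99]] [0.003 0.487 1.14 ] {'fov_y': 46.99007324977389, 'cx': 282.3903684488225, 'cy': 210.94552785923182}
scene 44.51339325289182 276.92148874413533 214.88411680210496 [[0.766, 0.643, -0.02], [0.459, -0.568, -0.683], [-0.45, 0.514, -0.73]] [-0.37  -0.183  1.803] {'fov_y': 44.51339325289182, 'cx': 276.92148874413533, 'cy': 214.88411680210496}
```

View pics/top0.png

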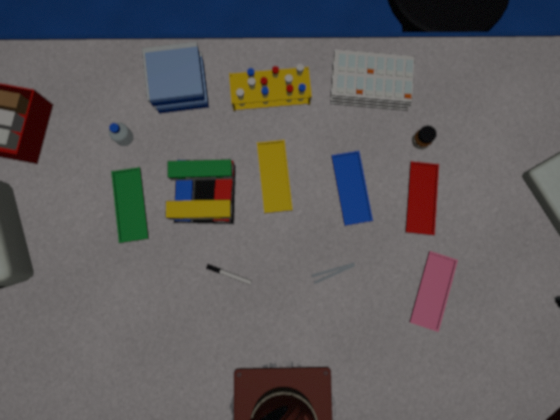

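View pics/scene0.png

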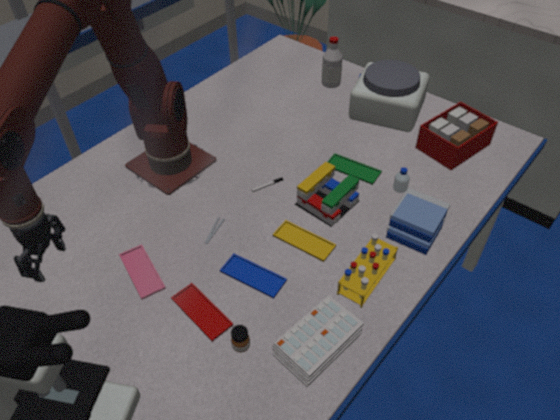

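The top view shows the pile near (200,190), the green tray near (130,205), yellow (275,177), blue (351,188) and red (422,198). The pink tray (433,290) is a decoy. The bottle stands at (120,133) and the jar at (425,136). Next I'll measure by colour mask and ray casting.

```bash
cat > h.py <<'E'
import numpy as np,cv2
from scipy.spatial.transform import Rotation as Rot
from station import robot
HSV={'red':[((0,150,50),(6,255,255)),((174,150,50),(180,255,255))],'green':[((55,120,30),(85,255,255))],'blue':[((108,150,50),(125,255,255))],'yellow':[((20,150,80),(32,255,255))]}
def mask(im,col):
    h=cv2.cvtColor(im,cv2.COLOR_RGB2HSV);m=0
    for a,b in HSV[col]: m=m|cv2.inRange(h,a,b)
    return m
def cast(c,px,z):
    f=210/np.tan(np.radians(c['fov_y']/2));px=np.atleast_2d(px).astype(float)
    d=np.c_[(px[:,0]-c['cx'])/f,(px[:,1]-c['cy'])/f,np.ones(len(px))]@c['R']
    o=-np.array(c['R']).T@c['t']
    return o+d*((z-o[2])/d[:,2])[:,None]
def rects(im,c,col,z,amin=150):
    out=[]
    cs,_=cv2.findContours(mask(im,col),cv2.RETR_EXTERNAL,cv2.CHAIN_APPROX_NONE)
    for k in cs:
        if cv2.contourArea(k)<amin: continue
        p=cast(c,k[:,0,:],z)[:,:2]
        (x,y),(w,h),a=cv2.minAreaRect((p*1000).astype(np.float32))
        if w<h: w,h,a=h,w,a+90
        a=(a+90)%180-90
        out.append((round(x),round(y),round(w),round(h),round(a,1),np.round(k[:,0].mean(0)).tolist()))
    return out
def state():
    s=robot.sense();R=Rot.from_euler('xyz',s['orientation'])
    return s,R
def togo(x,y,z,yaw):
    """shift in tool axes and rotvec to reach xyz, tool-down, jaw (tool y) direction yaw (deg, mod 180)"""
    s,R=state();y0=R.as_matrix()[:,1];cur=np.degrees(np.arctan2(y0[1],y0[0]))
    d=(yaw-cur+90)%180-90
    Rt=Rot.from_euler('z',np.radians(cur+d-90))*Rot.from_matrix([[-1,0,0],[0,1,0],[0,0,-1]])
    sh=R.inv().apply(np.array([x,y,z])-s['ee_pos']);rv=(R.inv()*Rt).as_rotvec()
    print('t',round(s['clock'],2),'pos',np.round(s['ee_pos'],4),'jaw',round(cur,1),'q7',round(s['q'][6],2),'w',round(s['gripper_width'],4),'F',np.round(s['force'],1));print('shift',np.round(sh,4),'turn',np.round(rv,3))
E
python3 - <<'E'
from h import *
for n in('top','scene'):
    im=cv2.imread(f'pics/{n}0.png')[:,:,::-1].copy();c=robot.camera_model(n)
    for col in HSV:
        for z in(.01,.045,.087): print(n,col,z,rects(im,c,col,z))
c=robot.camera_model('top');print(cast(c,[(115,128),(427,133)],.085),cast(c,[(122,137),(424,143)],.0))
togo(.6,.2,.3,90)
E
```

```text
top red 0.01 [(549, 142, 48, 45, -0.8, [223.0, 189.0]), (519, -355, 178, 70, -7.0, [422.0, 198.0]), (734, 683, 174, 91, -11.2, [19.0, 117.0])]
top red 0.045 [(542, 138, 47, 43, -0.8, [223.0, 189.0]), (514, -344, 173, 68, -7.0, [422.0, 198.0]), (722, 663, 169, 88, -11.2, [19.0, 117.0])]
top red 0.087 [(534, 134, 45, 42, -0.8, [223.0, 189.0]), (507, -331, 166, 65, -7.0, [422.0, 198.0]), (707, 640, 163, 85, -11.2, [19.0, 117.0])]
top green 0.01 [(512, 374, 177, 69, 7.8, [129.0, 205.0]), (599, 202, 155, 44, -89.3, [199.0, 169.0])]
top green 0.045 [(506, 363, 172, 67, 7.8, [129.0, 205.0]), (591, 196, 151, 43, -89.3, [199.0, 169.0])]
top green 0.087 [(500, 350, 166, 65, 7.8, [129.0, 205.0]), (581, 190, 145, 41, -89.3, [199.0, 169.0])]
top blue 0.01 [(548, 239, 48, 40, 0.6, [184.0, 189.0]), (547, -179, 177, 69, 8.7, [351.0, 188.0]), (1001, -13, 1479, 106, 89.6, [284.0, 21.0])]
top blue 0.045 [(541, 232, 47, 39, 0.6, [184.0, 189.0]), (541, -173, 172, 67, 8.7, [351.0, 188.0]), (981, -13, 1435, 103, 89.6, [284.0, 21.0])]
top blue 0.087 [(533, 225, 45, 37, 0.6, [184.0, 189.0]), (533, -166, 166,
[... 2167 characters left out ...]
[369.0, 267.0]), (583, 6, 179, 72, 5.4, [304.0, 240.0]), (445, 252, 166, 49, -87.0, [316.0, 177.0])]
scene yellow 0.045 [(802, 11, 228, 87, -85.3, [369.0, 267.0]), (600, -18, 173, 69, 5.4, [304.0, 240.0]), (467, 220, 161, 47, -87.0, [316.0, 177.0])]
scene yellow 0.087 [(816, -19, 219, 84, -85.3, [369.0, 267.0]), (622, -46, 167, 67, 5.4, [304.0, 240.0]), (494, 183, 155, 46, -87.0, [316.0, 177.0])]
[[ 0.68363476  0.38969755  0.085     ]
 [ 0.66290808 -0.35265734  0.085     ]] [[ 0.68730405  0.39979471  0.        ]
 [ 0.6624977  -0.37153792  0.        ]]
t 0.1 pos [ 0.2929 -0.5798  0.2095] jaw -63.2 q7 -0.06 w 0.0851 F [-0.2  1.2 -0.6]
shift [ 0.6257 -0.5576 -0.0897] turn [-0.001  0.     0.468]
```

```bash
python3 - <<'E'
from h import *
togo(.53,-.27,.36,0)
E
```

```text
t 0.1 pos [ 0.2929 -0.5798  0.2095] jaw -63.2 q7 -0.06 w 0.0851 F [-0.2  1.2 -0.6]
shift [ 0.3513 -0.1698 -0.1503] turn [-1.000e-03 -1.000e-03 -1.103e+00]
```

Call:
arm_command --motion "1 .05 -.02 -.08 0 0 -.1; 1 .1 -.05 -.12 0 0 -.25; 1 .15 -.07 -.15 0 0 -.4; 1 .2 -.1 -.15 0 0 -.55; 1 .25 -.12 -.15 0 0 -.7; 1 .3 -.145 -.15 0 0 -.85; 1 .351 -.17 -.15 0 0 -1.0; 1 .351 -.17 -.15 0 0 -1.103; 1 .351 -.17 -.15 0 0 -1.103; 1 .351 -.17 -.15 0 0 -1.103; 1 .351 -.17 -.15 0 0 -1.103; 1 .351 -.17 -.15 0 0 -1.103"

```text
clock: 1.3
ee_pos: [0.5289, -0.2715, 0.3599]
orientation: [-3.141, 0.0, 1.569]
force: [0.4, -0.8, -0.4]
gripper_width: 0.0856
```

```bash
python3 - <<'E'
from h import *
c=robot.camera_model('wrist');im=robot.snapshot('wrist');cv2.imwrite('pics/w1.png',im[:,:,::-1])
for col in('red','blue'): print(col,rects(im,c,col,.01,800))
print(c['fov_y'],np.round(-np.array(c['R']).T@c['t'],3),np.round(c['R'],2).tolist())
togo(.53,.17,.36,0)
E
```

```text
red [(520, -358, 180, 72, -6.9, [278.0, 207.0])]
blue [(952, -462, 301, 13, 90.0, [541.0, 261.0]), (548, -183, 180, 70, 8.8, [298.0, 87.0])]
62.46424266204373 [ 0.529 -0.193  0.523] [[1.0, -0.0, -0.0], [-0.0, -0.95, 0.31], [-0.0, -0.31, -0.95]]
t 1.35 pos [ 0.5288 -0.2717  0.36  ] jaw -0.1 q7 0.35 w 0.085 F [-0.7 -0.6 -0.2]
shift [ 4.417e-01  1.000e-04 -1.000e-04] turn [-0.001  0.    -0.003]
```

View pics/w1.png

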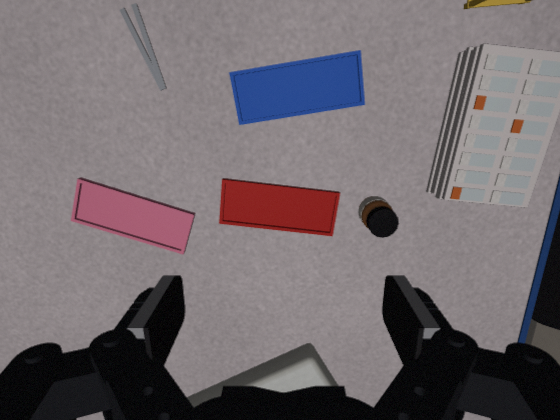

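The wrist view shows the blue tray at (298,87), the red at (278,207) and the jar at (378,215), and the tray sizes come out right (180x72, 180x70 mm). Next I'll look at the pile.

Call:
arm_command --motion "1 .05 0 0 0 0 0; 1 .1 0 0 0 0 0; 1 .15 0 0 0 0 0; 1 .2 0 0 0 0 0; 1 .25 0 0 0 0 0; 1 .3 0 0 0 0 0; 1 .35 0 0 0 0 0; 1 .4 0 0 0 0 0; 1 .44 0 0 0 0 0; 1 .44 0 0 0 0 0; 1 .44 0 0 0 0 0; 1 .44 0 0 0 0 0"

```text
clock: 2.55
ee_pos: [0.5303, 0.1678, 0.3602]
orientation: [-3.142, 0.001, 1.568]
force: [0.4, -0.5, -0.0]
gripper_width: 0.0855
```

```bash
python3 - <<'E'
from h import *
c=robot.camera_model('wrist');im=robot.snapshot('wrist');cv2.imwrite('pics/w2.png',im[:,:,::-1])
for col in HSV:
  for z in (.01,.045,.087): print(col,z,rects(im,c,col,z,400))
togo(.58,.19,.17,0)
E
```

```text
red 0.01 [(538, 130, 61, 45, -0.2, [288.0, 177.0])]
red 0.045 [(537, 138, 57, 42, -0.2, [288.0, 177.0])]
red 0.087 [(536, 148, 52, 38, -0.2, [288.0, 177.0])]
green 0.01 [(593, 178, 173, 48, -89.3, [326.0, 141.0]), (514, 344, 182, 41, -0.2, [267.0, 13.0])]
green 0.045 [(589, 182, 161, 45, -89.3, [326.0, 141.0]), (515, 337, 169, 38, -0.2, [267.0, 13.0])]
green 0.087 [(583, 188, 147, 41, -89.3, [326.0, 141.0]), (517, 330, 155, 35, -0.2, [267.0, 13.0])]
blue 0.01 [(548, -179, 180, 76, 8.7, [294.0, 345.0]), (951, -18, 309, 13, -89.7, [541.0, 258.0]), (537, 231, 60, 44, -0.2, [288.0, 107.0]), (759, 241, 130, 12, -82.8, [445.0, 97.0]), (784, 243, 145, 15, -83.1, [464.0, 94.0])]
blue 0.045 [(547, -150, 167, 71, 8.7, [294.0, 345.0]), (922, 0, 288, 12, -89.7, [541.0, 258.0]), (537, 232, 56, 41, -0.2, [288.0, 107.0]), (743, 241, 121, 11, -82.8, [445.0, 97.0]), (767, 244, 135, 14, -83.1, [464.0, 94.0])]
blue 0.087 [(545, -115, 153, 65, 8.7, [294.0, 345.0]), (888, 22, 262, 11, -89.7, [541.0, 258.0]), (536, 233, 51, 37, -0.2, [288.0, 107.0]), (725, 242, 110, 10, -82.8, [445.0, 97.0]), (746, 244, 123, 13, -83.1, [464.0, 94.0])]
yellow 0.01 [(580, 13, 179, 72, 5.5, [315.0, 247.0]), (816, 3, 233, 108, -85.3, [461.0, 250.0]), (482, 181, 172, 47, -89.8, [250.0, 139.0])]
yellow 0.045 [(577, 29, 167, 67, 5.5, [315.0, 247.0]), (796, 20, 217, 100, -85.3, [461.0, 250.0]), (485, 186, 161, 43, -89.8, [250.0, 139.0])]
yellow 0.087 [(573, 48, 153, 61, 5.5, [315.0, 247.0]), (773, 40, 198, 92, -85.3, [461.0, 250.0]), (489, 191, 146, 40, -89.8, [250.0, 139.0])]
t 2.6 pos [0.5303 0.1677 0.3602] jaw -0.2 q7 -0.46 w 0.0856 F [-0.6  0.1 -0.3]
shift [0.0227 0.0496 0.1902] turn [-0.     0.001 -0.003]
```

View pics/w2.png

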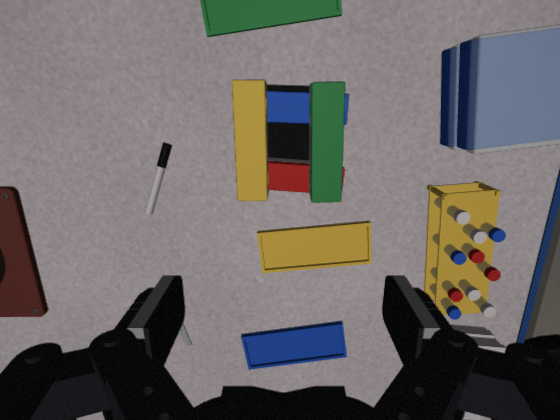

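Pile: green lid at (326,141), about (583,188) mm; yellow at (250,139), about (489,191) mm; both 147x41 mm as expected. The yellow tray is at (580,13). Now grasping green.

Call:
arm_command --motion "1 .01 .025 .05 0 0 0; 1 .021 .053 .1 0 0 0; 1 .021 .053 .15 0 0 0; 1 .021 .053 .2 0 0 0; 1 .021 .053 .23 0 0 0; 1 .021 .053 .255 0 0 0; 1 .021 .053 .28 0 0 0; 1 .021 .053 .295 0 0 0; 1 .021 .053 .303 0 0 0; 1 .021 .053 .303 0 0 0; 1 .021 .053 .303 0 0 0; -1 .021 .053 .303 0 0 0; -1 .021 .053 .303 0 0 0; -1 .021 .053 .303 0 0 0; -1 .021 .053 .303 0 0 0; -1 .021 .053 .303 0 0 0; -1 .021 .053 .303 0 0 0; -1 .021 .053 .303 0 0 0; -1 .021 .053 .303 0 0 0"

```text
clock: 4.5
ee_pos: [0.5834, 0.1911, 0.0584]
orientation: [3.14, -0.0, 1.571]
force: [-0.9, -0.4, 5.1]
gripper_width: 0.0378
```

```bash
python3 - <<'E'
from h import *
togo(.583,.189,.22,0)
togo(.512,.374,.12,97.8)
c=robot.camera_model('wrist');im=robot.snapshot('wrist');cv2.imwrite('pics/w3.png',im[:,:,::-1])
E
```

```text
t 4.5 pos [0.5834 0.1911 0.0584] jaw -0.0 q7 -0.6 w 0.0378 F [-0.9 -0.4  5.1]
shift [-0.002  -0.0002 -0.1616] turn [ 0.002 -0.    -0.   ]
t 4.5 pos [0.5834 0.1911 0.0584] jaw -0.0 q7 -0.6 w 0.0378 F [-0.9 -0.4  5.1]
shift [ 0.1829 -0.0713 -0.0617] turn [ 1.000e-03 -1.000e-03  1.435e+00]
```

View pics/w3.png

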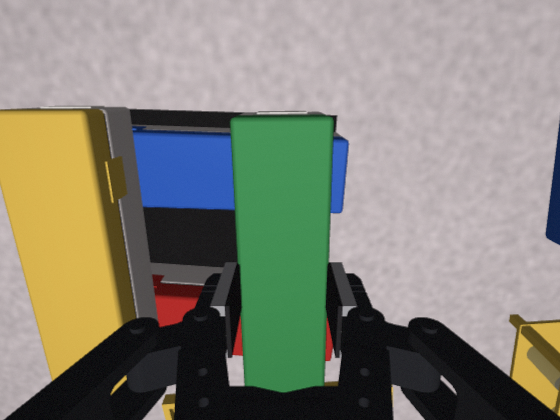

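Call:
arm_command --motion "-1 0 0 -.01 0 0 0; -1 0 0 -.03 0 0 0; -1 0 0 -.06 0 0 0; -1 0 0 -.1 0 0 0; -1 .03 -.02 -.14 0 0 0; -1 .07 -.04 -.17 0 0 0; -1 .1 -.043 -.19 0 0 0; -1 .12 -.043 -.19 0 0 0; -1 .12 -.043 -.19 0 0 0; -1 .12 -.043 -.19 0 0 0; -1 .12 -.043 -.19 0 0 0"

```text
clock: 5.65
ee_pos: [0.54, 0.3093, 0.2468]
orientation: [-3.141, 0.001, 1.569]
force: [-0.3, -0.3, -2.0]
gripper_width: 0.0382
```

```bash
python3 - <<'E'
from h import *
c=robot.camera_model('wrist');im=robot.snapshot('wrist');cv2.imwrite('pics/w4.png',im[:,:,::-1])
print(rects(im,c,'green',.01,400)); h=cv2.cvtColor(im,cv2.COLOR_RGB2HSV)
togo(.512,.374,.12,97.8)
E
```

```text
[(538, 192, 433, 180, -82.1, [273.0, 212.0])]
t 5.7 pos [0.5401 0.3092 0.2469] jaw -0.1 q7 -0.75 w 0.0379 F [-0.7 -0.2 -1.8]
shift [ 0.0649 -0.0282  0.1268] turn [0.000e+00 1.000e-03 1.433e+00]
```

View pics/w4.png

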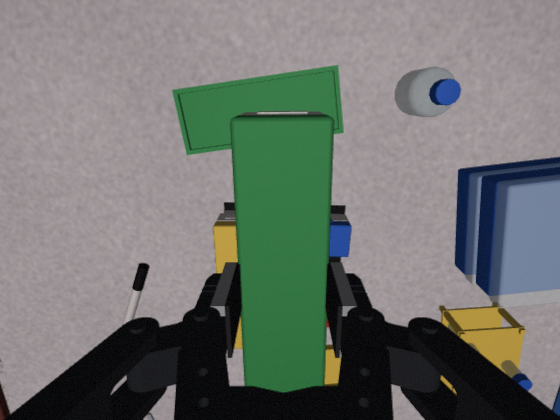

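The carried green box is held square. The tray corners are at (174,90), (340,66), (343,132) and (188,154), and the bottle is at (428,92).

```bash
python3 - <<'E'
from h import *
c=robot.camera_model('wrist')
p=cast(c,[(174,90),(340,66),(343,132),(188,154)],.01);print(p.round(4),p.mean(0).round(4))
d=p[1]-p[0]+p[2]-p[3];print(np.degrees(np.arctan2(d[1],d[0])))
print(cast(c,[(232,117),(333,117)],.2755).round(4), cast(c,[(430,90)],.04).round(3))
E
```

```text
[[0.4207 0.394  0.01  ]
 [0.6006 0.418  0.01  ]
 [0.6074 0.3488 0.01  ]
 [0.4298 0.3242 0.01  ]] [0.5146 0.3713 0.01  ]
7.734756450617434
[[0.5206 0.3806 0.2755]
 [0.5585 0.3806 0.2755]] [[0.688 0.393 0.04 ]]
```

Call:
arm_command --motion "-1 .01 -.003 0 0 0 .14; -1 .02 -.007 0 0 0 .28; -1 .03 -.01 0 0 0 .42; -1 .04 -.014 0 0 0 .56; -1 .05 -.018 0 0 0 .7; -1 .06 -.022 .02 0 0 .84; -1 .063 -.0226 .04 0 0 .98; -1 .063 -.0226 .06 0 0 1.12; -1 .063 -.0226 .08 0 0 1.26; -1 .063 -.0226 .1 0 0 1.4; -1 .063 -.0226 .13 0 0 1.433; -1 .063 -.0226 .16 0 0 1.433; -1 .063 -.0226 .18 0 0 1.433; -1 .063 -.0226 .19 0 0 1.433; -1 .063 -.0226 .19 0 0 1.433; -1 .063 -.0226 .19 0 0 1.433"

```text
clock: 7.3
ee_pos: [0.5178, 0.3739, 0.0583]
orientation: [-3.141, -0.001, 0.137]
force: [1.1, 1.1, -1.8]
gripper_width: 0.0375
```

```bash
python3 - <<'E'
from h import *
togo(.5175,.3725,.018,97.8)
c=robot.camera_model('wrist');im=robot.snapshot('wrist');cv2.imwrite('pics/w5.png',im[:,:,::-1])
E
```

```text
t 7.3 pos [0.5178 0.3739 0.0583] jaw -82.1 q7 -2.3 w 0.0375 F [ 1.1  1.1 -1.8]
shift [-0.0005  0.0013  0.0403] turn [-0.001 -0.001  0.001]
```

View pics/w5.png

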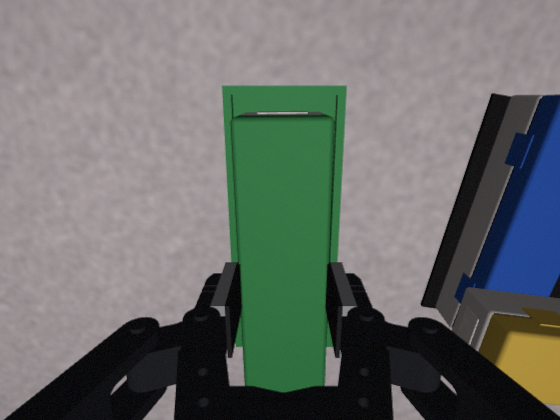

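The box is centred over its tray, so I'll lower and release it.

Call:
arm_command --motion "-1 0 .001 .015 0 0 0; -1 0 .001 .028 0 0 0; -1 0 .001 .036 0 0 0; -1 0 .001 .04 0 0 0; -1 0 .001 .04 0 0 0; -1 0 .001 .04 0 0 0; -.2 0 .001 .04 0 0 0; .2 0 .001 .04 0 0 0; 1 0 .001 .04 0 0 0; 1 0 .001 .04 0 0 0; 1 0 .001 .04 0 0 0; 1 0 .001 .03 0 0 0; 1 0 .001 0 0 0 0; 1 0 .001 -.04 0 0 0; 1 0 .001 -.09 0 0 0; 1 0 .001 -.14 0 0 0; 1 0 .001 -.19 0 0 0; 1 0 .001 -.2 0 0 0; 1 0 .001 -.2 0 0 0; 1 0 .001 -.2 0 0 0"

```text
clock: 9.35
ee_pos: [0.5169, 0.3725, 0.2564]
orientation: [3.141, 0.001, 0.138]
force: [0.1, -0.0, -0.5]
gripper_width: 0.0857
```

```bash
python3 - <<'E'
from h import *
c=robot.camera_model('wrist');im=robot.snapshot('wrist');cv2.imwrite('pics/w6.png',im[:,:,::-1])
print(rects(im,c,'green',.01,400),rects(im,c,'green',.046,400))
togo(.489,.191,.20,0)
E
```

```text
[(513, 371, 178, 70, 7.9, [282.0, 163.0])] [(520, 372, 162, 64, 7.9, [282.0, 163.0])]
t 9.4 pos [0.5167 0.3723 0.2556] jaw -82.1 q7 -2.24 w 0.0852 F [-0.5  0.1 -0.4]
shift [-0.0522  0.1757  0.0559] turn [-1.000e-03  3.000e-03 -1.433e+00]
```

View pics/w6.png

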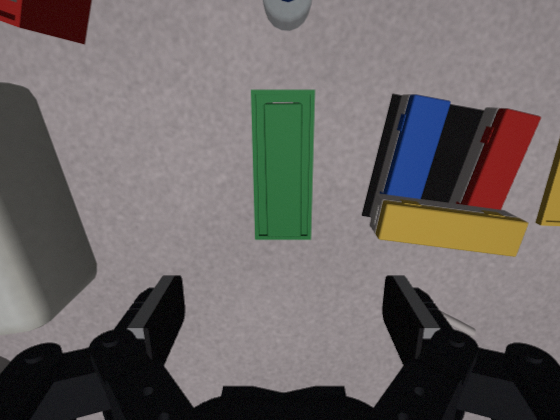

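Green lies within its tray, at (283,165) in the picture. Now yellow.

Call:
arm_command --motion "1 -.005 .02 0 0 0 -.14; 1 -.01 .04 0 0 0 -.28; 1 -.015 .06 0 0 0 -.42; 1 -.02 .08 0 0 0 -.56; 1 -.025 .1 0 0 0 -.7; 1 -.03 .12 0 0 0 -.84; 1 -.035 .14 0 0 0 -.98; 1 -.04 .16 0 0 0 -1.12; 1 -.05 .17 0 0 0 -1.26; 1 -.052 .176 .02 0 0 -1.4; 1 -.052 .176 .04 0 0 -1.433; 1 -.052 .176 .056 0 0 -1.433; 1 -.052 .176 .056 0 0 -1.433; 1 -.052 .176 .056 0 0 -1.433"

```text
clock: 10.8
ee_pos: [0.4893, 0.1911, 0.2006]
orientation: [-3.139, 0.0, 1.571]
force: [0.2, 0.3, 0.4]
gripper_width: 0.0854
```

```bash
python3 - <<'E'
from h import *
c=robot.camera_model('wrist');im=robot.snapshot('wrist');cv2.imwrite('pics/w7.png',im[:,:,::-1])
print(rects(im,c,'yellow',.087,400),rects(im,c,'red',.045,400),rects(im,c,'blue',.045,400))
togo(.489,.191,.058,0)
E
```

```text
[(541, 67, 102, 56, 5.4, [338.0, 331.0]), (720, 82, 140, 48, -76.0, [538.0, 301.0]), (489, 191, 147, 39, -89.8, [283.0, 188.0])] [(562, 139, 103, 46, -4.4, [357.0, 235.0])] [(563, 232, 103, 41, -0.7, [365.0, 140.0]), (728, 240, 122, 17, -76.0, [553.0, 127.0])]
t 10.85 pos [0.4898 0.1914 0.2013] jaw -0.0 q7 -0.51 w 0.0856 F [-0.5  0.1  0.4]
shift [-0.0004 -0.0007  0.1433] turn [-0.001 -0.    -0.   ]
```

Call:
arm_command --motion "1 0 -.0007 .03 0 0 0; 1 0 -.0007 .06 0 0 0; 1 0 -.0007 .09 0 0 0; 1 0 -.0007 .115 0 0 0; 1 0 -.0007 .135 0 0 0; 1 0 -.0007 .1433 0 0 0; 1 0 -.0007 .1433 0 0 0; 1 0 -.0007 .1433 0 0 0; -1 0 -.0007 .1433 0 0 0; -1 0 -.0007 .1433 0 0 0; -1 0 -.0007 .1433 0 0 0; -1 0 -.0007 .1433 0 0 0; -1 0 -.0007 .1433 0 0 0; -1 0 -.0007 .1433 0 0 0; -1 0 -.0007 .1433 0 0 0; -1 0 -.0007 .1433 0 0 0; -1 0 -.0007 .13 0 0 0; -1 0 -.0007 .11 0 0 0; -1 0 -.0007 .07 0 0 0; -1 0 -.0007 .02 0 0 0"

```text
clock: 12.85
ee_pos: [0.4878, 0.191, 0.182]
orientation: [-3.138, 0.001, 1.571]
force: [1.6, -0.2, -0.6]
gripper_width: 0.0376
```

```bash
python3 - <<'E'
from h import *
togo(.581,.013,.25,95.5)
E
```

```text
t 12.85 pos [0.4878 0.191  0.182 ] jaw 0.0 q7 -0.52 w 0.0376 F [ 1.6 -0.2 -0.6]
shift [-0.178   0.0929 -0.0682] turn [-0.002  0.003  1.475]
```

Call:
arm_command --motion "-1 -.018 .01 -.03 0 0 .14; -1 -.036 .02 -.06 0 0 .28; -1 -.054 .03 -.068 0 0 .42; -1 -.072 .04 -.068 0 0 .56; -1 -.09 .05 -.068 0 0 .7; -1 -.108 .06 -.068 0 0 .84; -1 -.126 .07 -.068 0 0 .98; -1 -.144 .08 -.068 0 0 1.12; -1 -.162 .09 -.05 0 0 1.26; -1 -.178 .092 -.02 0 0 1.4; -1 -.178 .092 .02 0 0 1.475; -1 -.178 .092 .06 0 0 1.475; -1 -.178 .092 .09 0 0 1.475; -1 -.178 .092 .11 0 0 1.475; -1 -.178 .092 .122 0 0 1.475; -1 -.178 .092 .122 0 0 1.475; -1 -.178 .092 .122 0 0 1.475; -1 -.178 .092 .122 0 0 1.475"

```text
clock: 14.65
ee_pos: [0.5823, 0.0135, 0.0609]
orientation: [3.142, -0.002, 0.096]
force: [-1.2, 0.6, -1.1]
gripper_width: 0.0377
```

```bash
python3 - <<'E'
from h import *
c=robot.camera_model('wrist');im=robot.snapshot('wrist');cv2.imwrite('pics/w8.png',im[:,:,::-1])
togo(.5805,.013,.018,95.5)
E
```

```text
t 14.7 pos [0.5822 0.0135 0.0608] jaw -84.5 q7 -1.67 w 0.0378 F [-0.2  0.2 -0.8]
shift [-0.0018  0.0003  0.0428] turn [ 0.    -0.002 -0.   ]
```

View pics/w8.png

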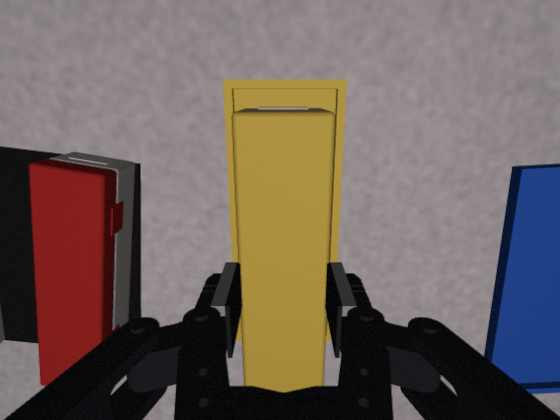

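Centred like green was, so lower, release and lift.

Call:
arm_command --motion "-1 -.001 0 .015 0 0 0; -1 -.001 0 .03 0 0 0; -1 -.001 0 .039 0 0 0; -1 -.001 0 .043 0 0 0; -1 -.001 0 .043 0 0 0; -1 -.001 0 .043 0 0 0; -.2 -.001 0 .043 0 0 0; .2 -.001 0 .043 0 0 0; 1 -.001 0 .043 0 0 0; 1 -.001 0 .043 0 0 0; 1 -.001 0 .043 0 0 0; 1 -.001 0 .03 0 0 0; 1 -.001 0 0 0 0 0; 1 -.001 0 -.04 0 0 0; 1 -.001 0 -.09 0 0 0; 1 -.001 0 -.14 0 0 0; 1 -.001 0 -.19 0 0 0; 1 -.001 0 -.2 0 0 0; 1 -.001 0 -.2 0 0 0; 1 -.001 0 -.2 0 0 0"

```text
clock: 16.7
ee_pos: [0.5797, 0.0132, 0.2585]
orientation: [-3.142, 0.001, 0.096]
force: [-0.5, 0.6, -0.8]
gripper_width: 0.0852
```

```bash
python3 - <<'E'
from h import *
c=robot.camera_model('wrist');im=robot.snapshot('wrist');cv2.imwrite('pics/w9.png',im[:,:,::-1])
print(rects(im,c,'yellow',.01,400),rects(im,c,'red',.045,400),rects(im,c,'blue',.045,400))
togo(.539,.138,.20,90)
E
```

```text
[(580, 11, 178, 70, 5.5, [284.0, 158.0])] [(513, -292, 160, 62, 19.5, [544.0, 248.0]), (541, 133, 149, 45, -4.5, [172.0, 190.0])] [(558, -164, 166, 67, 8.8, [436.0, 199.0]), (542, 225, 149, 49, -2.0, [89.0, 181.0])]
t 16.75 pos [0.5794 0.0132 0.2577] jaw -84.5 q7 -1.62 w 0.0854 F [ 0.5 -0.8 -0.2]
shift [-0.0281 -0.1281  0.0578] turn [-0.     0.003  0.096]
```

View pics/w9.png

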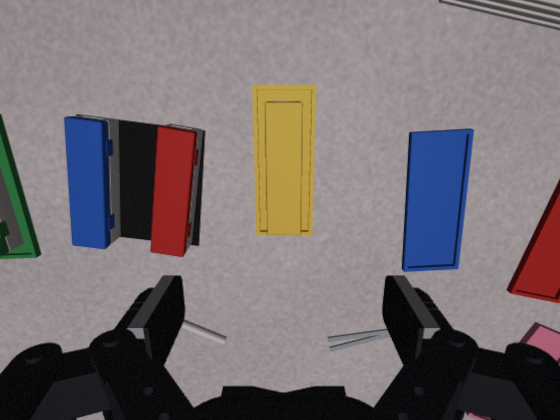

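Yellow is in its tray. The red box looks slightly turned, so I'll go above it and measure.

Call:
arm_command --motion "1 -.01 -.04 0 0 0 .03; 1 -.02 -.08 .01 0 0 .06; 1 -.028 -.12 .02 0 0 .1; 1 -.028 -.128 .03 0 0 .1; 1 -.028 -.128 .03 0 0 .1; 1 -.028 -.128 .03 0 0 .1; 1 -.028 -.128 .03 0 0 .1"

```text
clock: 17.45
ee_pos: [0.5407, 0.1362, 0.2292]
orientation: [3.141, 0.0, -0.007]
force: [0.2, -0.1, -0.5]
gripper_width: 0.0854
```

```bash
python3 - <<'E'
from h import *
c=robot.camera_model('wrist');im=robot.snapshot('wrist');cv2.imwrite('pics/w10.png',im[:,:,::-1])
r=rects(im,c,'red',.045,400);print(r,rects(im,c,'blue',.045,400))
togo(r[0][0]/1e3,r[0][1]/1e3,.016,90+r[0][4])
E
```

```text
[(541, 137, 148, 41, -4.6, [282.0, 172.0])] [(541, 229, 148, 44, -2.1, [190.0, 171.0]), (551, -127, 166, 35, 13.6, [545.0, 160.0])]
t 17.5 pos [0.5408 0.1364 0.2294] jaw -90.4 q7 -1.96 w 0.0851 F [ 0.6 -0.6 -0.3]
shift [ 2.000e-04 -7.000e-04  2.134e-01] turn [ 0.    -0.     0.074]
```

View pics/w10.png

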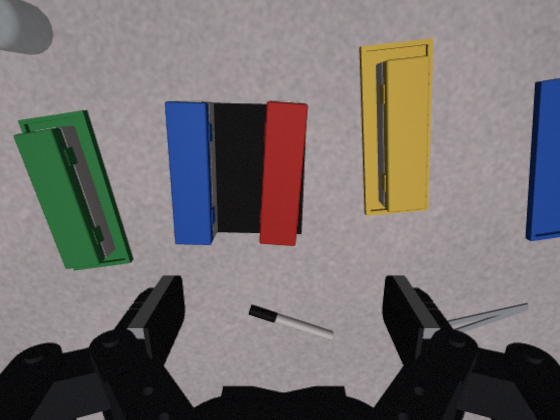

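The picture shows red at (282,172), -4.6°, with green and yellow seated. Now grasping red.

Call:
arm_command --motion "1 0 -.001 .04 0 0 .074; 1 0 -.001 .08 0 0 .074; 1 0 -.001 .12 0 0 .074; 1 0 -.001 .15 0 0 .074; 1 0 -.001 .18 0 0 .074; 1 0 -.001 .2 0 0 .074; 1 0 -.001 .21 0 0 .074; 1 0 -.001 .2135 0 0 .074; 1 0 -.001 .2135 0 0 .074; 1 0 -.001 .2135 0 0 .074; -1 0 -.001 .2135 0 0 .074; -1 0 -.001 .2135 0 0 .074; -1 0 -.001 .2135 0 0 .074; -1 0 -.001 .2135 0 0 .074; -1 0 -.001 .2135 0 0 .074; -1 0 -.001 .2135 0 0 .074; -1 0 -.001 .2135 0 0 .074; -1 0 -.001 .2135 0 0 .074; -1 0 -.001 .19 0 0 .074; -1 0 -.001 .15 0 0 .074"

```text
clock: 19.5
ee_pos: [0.5377, 0.1383, 0.0774]
orientation: [3.14, 0.006, -0.078]
force: [0.8, -0.2, -2.2]
gripper_width: 0.0378
```

```bash
python3 - <<'E'
from h import *
togo(.521,-.358,.25,83.1)
E
```

```text
t 19.5 pos [0.5377 0.1383 0.0774] jaw -94.5 q7 -2.08 w 0.0378 F [ 0.8 -0.2 -2.2]
shift [ 0.021   0.4964 -0.1719] turn [0.002 0.006 0.042]
```

Call:
arm_command --motion "-1 0 0 -.04 0 0 0; -1 0 .01 -.09 0 0 0; -1 0 .04 -.13 0 0 .01; -1 .003 .08 -.15 0 0 .01; -1 .005 .125 -.15 0 0 .02; -1 .007 .17 -.15 0 0 .02; -1 .01 .215 -.15 0 0 .03; -1 .013 .26 -.15 0 0 .03; -1 .015 .305 -.15 0 0 .04; -1 .017 .35 -.14 0 0 .042; -1 .018 .395 -.13 0 0 .042; -1 .018 .44 -.12 0 0 .042; -1 .018 .48 -.1 0 0 .042; -1 .018 .496 -.07 0 0 .042; -1 .018 .496 -.04 0 0 .042; -1 .018 .496 -.01 0 0 .042; -1 .018 .496 .02 0 0 .042; -1 .018 .496 .02 0 0 .042; -1 .018 .496 .02 0 0 .042; -1 .018 .496 .02 0 0 .042"

```text
clock: 21.5
ee_pos: [0.5204, -0.3574, 0.0613]
orientation: [3.141, -0.002, -0.12]
force: [0.1, -0.2, -1.3]
gripper_width: 0.0377
```

```bash
python3 - <<'E'
from h import *
c=robot.camera_model('wrist');im=robot.snapshot('wrist');cv2.imwrite('pics/w11.png',im[:,:,::-1])
togo(.521,-.358,.018,83.1)
E
```

```text
t 21.55 pos [ 0.5205 -0.3575  0.0615] jaw -96.9 q7 -1.17 w 0.0375 F [-0.1 -0.4 -2. ]
shift [0.0004 0.0004 0.0435] turn [ 0.001 -0.003  0.   ]
```

View pics/w11.png

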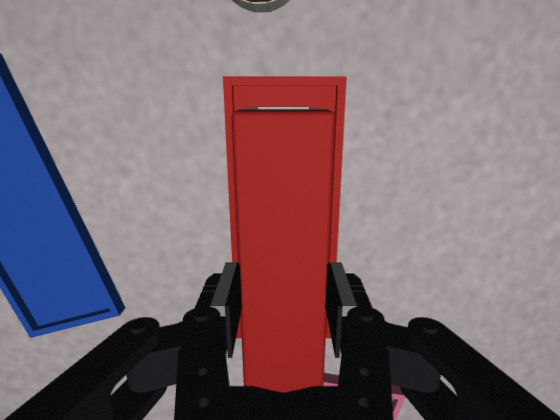

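Centred within about 2 mm; lowering red.

Call:
arm_command --motion "-1 .002 0 .015 0 0 0; -1 .002 0 .03 0 0 0; -1 .002 0 .039 0 0 0; -1 .002 0 .044 0 0 0; -1 .002 0 .044 0 0 0; -1 .002 0 .044 0 0 0; -.2 .002 0 .044 0 0 0; .2 .002 0 .044 0 0 0; 1 .002 0 .044 0 0 0; 1 .002 0 .044 0 0 0; 1 .002 0 .044 0 0 0; 1 .002 0 .03 0 0 0; 1 .002 0 0 0 0 0; 1 .002 0 -.04 0 0 0; 1 .002 0 -.09 0 0 0; 1 .002 0 -.14 0 0 0; 1 .002 0 -.19 0 0 0; 1 .002 0 -.2 0 0 0; 1 .002 0 -.2 0 0 0; 1 .002 0 -.2 0 0 0"

```text
clock: 23.55
ee_pos: [0.5208, -0.3568, 0.2584]
orientation: [-3.141, 0.001, -0.12]
force: [-0.6, 0.6, -1.0]
gripper_width: 0.0852
```

```bash
python3 - <<'E'
from h import *
c=robot.camera_model('wrist');im=robot.snapshot('wrist');cv2.imwrite('pics/w12.png',im[:,:,::-1])
print(rects(im,c,'red',.01,400))
togo(.541,.230,.23,87.9)
E
```

```text
[(520, -359, 179, 70, -6.9, [284.0, 160.0])]
t 23.6 pos [ 0.5206 -0.3566  0.2576] jaw -96.9 q7 -1.17 w 0.0854 F [-0.3 -0.1 -0.5]
shift [-0.05   -0.5848  0.0284] turn [-0.001  0.002 -0.084]
```

View pics/w12.png

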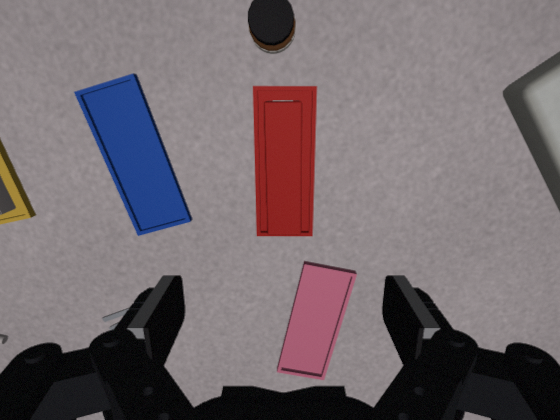

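Red is seated and the jar at (271,25) is upright. Now blue.

Call:
arm_command --motion "1 0 -.04 0 0 0 0; 1 -.005 -.085 0 0 0 0; 1 -.01 -.13 0 0 0 -.02; 1 -.015 -.175 0 0 0 -.02; 1 -.02 -.22 0 0 0 -.03; 1 -.025 -.265 0 0 0 -.04; 1 -.03 -.31 0 0 0 -.05; 1 -.033 -.355 0 0 0 -.06; 1 -.036 -.4 0 0 0 -.07; 1 -.04 -.445 0 0 0 -.08; 1 -.044 -.49 0 0 0 -.084; 1 -.047 -.535 .01 0 0 -.084; 1 -.05 -.575 .02 0 0 -.084; 1 -.05 -.585 .028 0 0 -.084; 1 -.05 -.585 .028 0 0 -.084; 1 -.05 -.585 .028 0 0 -.084; 1 -.05 -.585 .028 0 0 -.084"

```text
clock: 25.3
ee_pos: [0.5424, 0.2275, 0.2314]
orientation: [3.141, -0.0, -0.039]
force: [0.1, 0.1, 0.9]
gripper_width: 0.0854
```

```bash
python3 - <<'E'
from h import *
c=robot.camera_model('wrist');im=robot.snapshot('wrist');cv2.imwrite('pics/w13.png',im[:,:,::-1])
r=rects(im,c,'blue',.045,400);print(r)
r=[k for k in r if abs(k[0]-541)<30][0]
togo(r[0]/1e3,r[1]/1e3,.016,90+r[4])
E
```

```text
[(541, 232, 147, 41, -2.2, [278.0, 173.0]), (692, 408, 32, 24, 62.1, [74.0, 22.0])]
t 25.35 pos [0.5424 0.2277 0.2317] jaw -92.2 q7 -2.17 w 0.085 F [ 0.1 -0.1  0.5]
shift [-0.0017 -0.0043  0.2157] turn [ 0.001 -0.001 -0.   ]
```

Call:
arm_command --motion "1 -.001 -.004 .04 0 0 0; 1 -.001 -.004 .08 0 0 0; 1 -.001 -.004 .12 0 0 0; 1 -.001 -.004 .15 0 0 0; 1 -.001 -.004 .18 0 0 0; 1 -.001 -.004 .2 0 0 0; 1 -.001 -.004 .212 0 0 0; 1 -.001 -.004 .2155 0 0 0; 1 -.001 -.004 .2155 0 0 0; 1 -.001 -.004 .2155 0 0 0; -1 -.001 -.004 .2155 0 0 0; -1 -.001 -.004 .2155 0 0 0; -1 -.001 -.004 .2155 0 0 0; -1 -.001 -.004 .2155 0 0 0; -1 -.001 -.004 .2155 0 0 0; -1 -.001 -.004 .2155 0 0 0; -1 -.001 -.004 .2155 0 0 0; -1 -.001 -.004 .2155 0 0 0; -1 -.001 -.004 .19 0 0 0; -1 -.001 -.004 .15 0 0 0"

```text
clock: 27.35
ee_pos: [0.539, 0.2327, 0.0796]
orientation: [3.14, 0.005, -0.036]
force: [0.8, -0.6, -1.4]
gripper_width: 0.0377
```

```bash
python3 - <<'E'
from h import *
togo(.549,-.183,.06,98.8)
E
```

```text
t 27.35 pos [0.539  0.2327 0.0796] jaw -92.1 q7 -2.22 w 0.0377 F [ 0.8 -0.6 -1.4]
shift [0.0251 0.4151 0.0203] turn [ 0.002  0.005 -0.19 ]
```

Call:
arm_command --motion "-1 0 0 -.04 0 0 0; -1 0 .01 -.09 0 0 0; -1 0 .04 -.13 0 0 -.03; -1 .003 .08 -.15 0 0 -.06; -1 .006 .125 -.15 0 0 -.09; -1 .01 .17 -.15 0 0 -.12; -1 .014 .215 -.15 0 0 -.15; -1 .018 .26 -.15 0 0 -.17; -1 .02 .305 -.15 0 0 -.19; -1 .022 .35 -.14 0 0 -.19; -1 .024 .39 -.12 0 0 -.19; -1 .024 .415 -.09 0 0 -.19; -1 .024 .415 -.05 0 0 -.19; -1 .024 .415 -.01 0 0 -.19; -1 .024 .415 .02 0 0 -.19; -1 .024 .415 .02 0 0 -.19; -1 .024 .415 .02 0 0 -.19; -1 .024 .415 .02 0 0 -.19"

```text
clock: 29.15
ee_pos: [0.5514, -0.1821, 0.0635]
orientation: [3.14, -0.003, 0.154]
force: [0.3, -1.7, -0.6]
gripper_width: 0.0378
```

```bash
python3 - <<'E'
from h import *
c=robot.camera_model('wrist');im=robot.snapshot('wrist');cv2.imwrite('pics/w14.png',im[:,:,::-1])
togo(.549,-.183,.018,98.8)
E
```

```text
t 29.2 pos [ 0.5514 -0.1822  0.0636] jaw -81.2 q7 -1.23 w 0.0378 F [ 0.4  0.9 -1.2]
shift [-0.0026  0.0003  0.0456] turn [ 0.001 -0.003  0.   ]
```

View pics/w14.png

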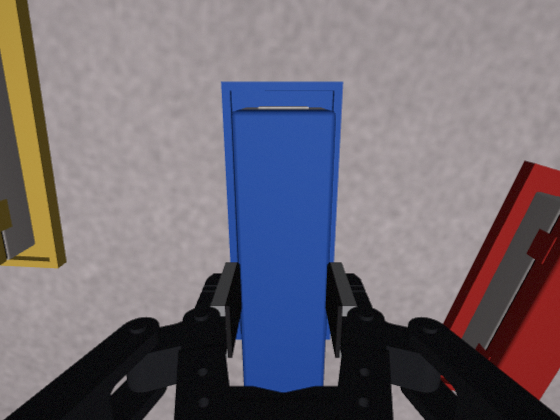

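Blue is over its tray with the same end gap as before, so lower and release. Then I'll check from above.

Call:
arm_command --motion "-1 -.001 0 .015 0 0 0; -1 -.001 0 .03 0 0 0; -1 -.001 0 .041 0 0 0; -1 -.001 0 .046 0 0 0; -1 -.001 0 .046 0 0 0; -1 -.001 0 .046 0 0 0; -.2 -.001 0 .046 0 0 0; .2 -.001 0 .046 0 0 0; 1 -.001 0 .046 0 0 0; 1 -.001 0 .046 0 0 0; 1 -.001 0 .046 0 0 0; 1 -.001 0 .03 0 0 0; 1 -.001 0 0 0 0 0; 1 -.001 0 -.04 0 0 0; 1 -.001 0 -.09 0 0 0; 1 -.001 0 -.14 0 0 0; 1 -.001 0 -.19 0 0 0; 1 -.001 0 -.23 0 0 0; 1 -.001 0 -.23 0 0 0; 1 -.001 0 -.23 0 0 0"

```text
clock: 31.2
ee_pos: [0.5494, -0.1821, 0.2919]
orientation: [3.141, -0.002, 0.154]
force: [-0.9, 0.3, 0.2]
gripper_width: 0.0855
```

```bash
python3 - <<'E'
from h import *
s=robot.sense();print(s['ee_pos'],s['force'],s['gripper_width'])
im=robot.snapshot('wrist');a=im[:,:,::-1];b=robot.snapshot('top')[60:270,80:480,::-1]
cv2.imwrite('pics/fin.png',np.vstack([cv2.resize(a[40:280],(560,240)),cv2.resize(b,(560,294))]))
E
```

```text
[ 0.54938384 -0.18213533  0.29190287] [-0.94438322  0.30350609  0.18713014] 0.08553885219553332
```

View pics/fin.png

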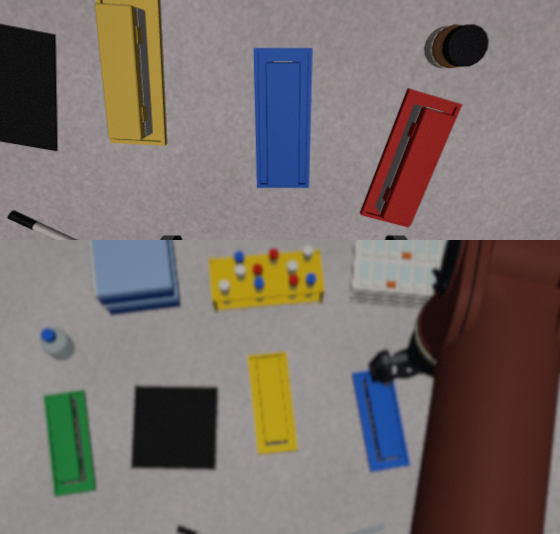

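All four boxes lie inside their trays, with the jar and bottle standing. Handing in.

```bash
python3 -c "
from station import robot
print(robot.close_job())"
```

```text
the job is handed in; nothing more can be done
None
```

The pile is apart and all four boxes are in the trays of their own lid colour. I moved green and yellow first, then red and blue, and handed in at about 31 s of the 131 s allowed; no verdict was reported.

- **Boxes:** the last wrist and top pictures show each box inside its tray walls, flat, lid up and along the tray. This is judged from the pictures; I took no final numeric measurement of each box in its tray. In the top picture the arm hid the red tray, so red's seating is seen only in the wrist pictures.
- **Jar and bottle:** both stand upright in the last pictures. I never went near them, but I did not re-measure their positions.
- **Robot:** the last reading showed the gripper open and the arm clear, about 0.29 m up, with force near zero.
- **Disagreements:** the scene and top cameras differed by up to about 8 mm on the tray positions. I used the wrist views from close by instead, which gave the trays' sizes to within 2 mm for red, blue and yellow, and to within a few mm for green. The red box had turned about 4.6° and the blue about 2.2° on the mat when I came to pick them up, so I matched the grasp to that.

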